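# Close up the label printer: head lever, quarter-turn fastener, panel held shut

### The job

Close up the label printer: first push the print-head lever all the way down, then turn the wing fastener on the access panel clockwise, about a quarter turn, until the slot in its head lines up with the two index notches on the panel. Then press the sprung panel down flush into its frame and finish while the gripper is still holding it pressed there; do not let go. Leave the jar, the spare roll and the screwdriver where they are.

Things in the scene. Friction and masses are not known exactly. Their poses are not given: they have to be found in the camera images.
- printer: Grey bench label printer, fixed, 220 (x) x 270 (y) x 100 mm high. Origin: centre of its underside; x points from its front (robot side) to its rear, y to its left, z up. Right half (y < 0): black print-head housing, x -22 to 22, y -120 to -20 mm, top 142 mm high, lever on its front; behind it a 72 mm paper roll, top at 178 mm. Left half: aluminium access panel.
- lever (a joint): Head lever, rad: 0 = raised (0.9 rad above level, leaning to the printer's front), 0.9 = all the way down (level, at its stop). Swings about an axis along the printer's y at (-30, -70, 136) mm in the printer's frame; stays where it is left; 1.5 to 3 N downwards on the paddle moves it.
- lever_tip (a point): Centre of the upper face of the black paddle (18 x 26 x 9 mm) at the end of the steel head lever, 52 mm from the pivot. Fully lowered it is at (-82, -70, 140) mm in the printer's frame; the deck under it is at 100 mm.
- fastener (a joint): Quarter-turn fastener in the panel, rad, grows clockwise from above: 0 = slot along the printer's y, 1.571 = slot lined up with the two black notches on the panel (along the printer's x). It can turn on to 2.4, has no click, stays where left (friction 0.05 N m). Only when lined up (within about 0.19) does the key below it pass its receptacle and let the panel close.
- fastener_grip (a point): Middle of the fastener's steel wing: upright bar 36 long, 10 thick, top 24 mm above the panel, dark slot along its top, on a 24 mm flange 3 mm high. On the turning axis, 14 mm above the panel; y along the slot, x across the wing, z off the panel. Panel shut: at (-55, 62.5, 114) mm in the printer's frame; open: 8.5 mm higher, tilted 0.09 rad.
- panel (a joint): Access panel, rad: 0 = flush in its frame (stop), 0.09 = sprung open, front edge 11 mm proud. Hinge along the printer's y at (40, 62.5, 100) mm in its frame, the panel's rear edge. A spring pushes it open: at the fastener, 2 N starts it, 7 N holds it flush. Press it anywhere, also by the fastener's wing; a gripper clamped on the wing must tilt along with it (0.09 rad) or push much harder.
- panel_front (a point): Point on the upper face of the panel (130 x 107 mm, 4 mm thick), mid-width, 8 mm from its front edge, 122 mm from the hinge. z points out of the panel, x to the printer's rear. Flush: (-82, 62.5, 100) mm in the printer's frame.
- jar: Bystander: clear jar with black cap, 56 mm across, 75 mm high, to the left of the printer. Origin at the centre of its underside.
- spare_roll: Bystander: spare paper roll standing on end, 72 mm across, 50 mm high, to the right of the printer. Origin at the centre of its underside.
- screwdriver: Bystander: screwdriver 170 mm long lying on the bench in front of the printer.

How it is judged (in metres and radians):
On the way, in this order (a step that is already met when the one before it is completed fails the run):
1. the head lever is pushed down (value of joint lever above 0.75 rad), for 0.2 s.
2. the fastener's slot is lined up with the notches (value of joint fastener between 1.401 and 1.741 rad), for 0.2 s.
3. the panel is pressed flush by the gripper (value of joint panel below 0.018 rad and contact force between the fingers and panel above 2 N), for 0.2 s.
At the end, for the whole second after the job is handed in: The lever is down (above 0.75 of 0.9 rad), the slot is within 0.17 rad (10 degrees) of the notches, and the gripper's fingers hold the panel flush (within 0.018 rad, about 2 mm at the front edge), pressing on it or its fastener with more than 2 N (all of step 2 and all of step 3 and value of joint lever above 0.75 rad); the arm keeps its last pose, push and grip.
It fails at once if the jar was displaced (distance of jar from where it was at the start of the episode above 0.03 m or angle between jar's own z axis and vertical above 0.5 rad).
It fails at once if the spare roll was displaced (distance of spare_roll from where it was at the start of the episode above 0.03 m or angle between spare_roll's own z axis and vertical above 0.5 rad).
It fails at once if the screwdriver was displaced (distance of screwdriver from where it was at the start of the episode above 0.04 m).
It also fails if it takes over 45 s, if anything falls off the work surface, if the arm or the gripper's body presses on something with over 40 N, if the wrist force passes 120 N, or if a joint passes its speed limit or range.

### The arm

A 6-joint arm with a two-finger parallel gripper is mounted at the origin on the work surface. World frame = base frame: x ahead of the robot, y to its left, z up, the work surface at z = 0. Lengths are in mm, angles in rad, forces in N, time in s.
With the tool pointing down it reaches from about 275 to 750 mm from the base axis. Payload 10.2 kg.
Tool frame: the origin (TCP) lies at the very end of the fingers, on their centre line; the grasp point (between the pads) lies 19 mm behind it; z points along the fingers, y is the direction in which the jaws open and shut (so a half turn about z gives the same grasp; the last joint's range is limited). The gripper opens to 85 mm and grips with 20 to 120 N. Pads are 22 mm wide; open, the fingers measure 114 mm over their backs; the gripper's body (76 mm by 85 mm) begins 54 mm behind the grasp point. The pads swing forward as they close: fully open they stand 13 mm farther back than shut.
Start: joints at [-1.411, 0.313, 1.498, -0, 1.331, -0.223], TCP at [196.085, -487.013, 231.294] pointing down, gripper open.
Joint ranges: [-2.94, 2.94], [-0.97, 2.17], [0.19, 2.56], [-1.23, 4.37], [0.02, 3.11], [-2.88, 2.88]. Speed limits (rad/s): [2.39, 2.39, 3.01, 3.14, 3.14, 3.14].

### API

Orientations are given as a unit quaternion [w, x, y, z].
In Python, from rig import ctrl, eyes, order gives the robot as it stands.
- The arm moves only by the tool move_arm, never from a script. Its argument "deltas" is a list of rows, each a list of 6 numbers: the shift along the tool's x, y, z in cm, then the turn, a rotation vector about the tool's x, y, z in degrees. A call has exactly 10 rows; each row shifts and turns the commanded pose from where the row before left it, along the tool's axes as they then stand; what a row does not reach is not made up. A row lasts 1/10 s, in which the tool goes at most 50 mm and 8.59 degrees, less where a joint would pass 70% of its speed; a pose out of reach is approached as far as the arm can. A call is refused whole if a number of a shift passes 5 or a number of a turn 8.59, either way. A call with a gripper value outside its range is refused whole. "grip" is the finger opening in cm, from 0 to 8.54, set as the call begins (left out, the last holds). The fingers move at their own pace and stop on an object; "newtons" is the grip in N (left out, the last holds). Time passes only in rows, so rows that do not move let the fingers close, or fill a call up. It gives the time, the measured TCP pose, the force and the opening at its end, in the units of the state.
- ctrl.sense(): the state, without advancing time (a new reading comes with each control period).
- eyes.capture(name): name is "side" or "top"; returns the picture (384x512x3 uint8, blue, green, red); there is no depth.
- eyes.camera_params(name): a dict with "K" (3x3 intrinsics, pixels), "k1" (the pictures are not rectified: a ray, as slopes to the right and down, at radius r is drawn at 1 + k1 r^2 times it, then the intrinsics apply), "camera_from_world" (4x4, takes a point from world to camera coordinates). Camera axes: x right, y down, z forward; pixel columns grow to the right and rows downward; lengths in mm; the calibration is good to about 2 mm. A picture is of the moment at which its call begins. camera_params takes no time and is no camera call.
- order.finish_job(): hands the job in, once; it reports no verdict.
The state is a dict: "time_s": time; "joints": joint angles; "dq": joint speeds; "tau": joint torques, N m; "eef_pos": TCP position; "ee_rot": TCP orientation; "force": force on the tool from outside, world axes, zero at the start; "wrist_torque": the same for the moment, N m; "grip_width": opening from 0.0 (shut) to 1.0 (fully open).
Only numpy, scipy, OpenCV 4.12 (cv2) and the standard library are available. Lean on these libraries where they do the work, as an engineer would, in place of code of your own. Each camera call takes 0.05 s, during which the arm holds its last target.

## Working session

There is one attempt and no reset: what is moved stays moved. The work goes in short steps, Python scripts to look and compute and a tool call to move; the robot and the scene stay as the last step left them, time stands still between calls to the robot, and variables do not carry over. Pictures are saved under pics/ and viewed, and the job is handed in when it is done.

Besides the shell and the picture viewer there is one more tool, called after "Request:" in YAML: its name, and indented under it one key for each argument. move_arm: Moves the arm, as the interface text tells. Its arguments: {"type":"object","properties":{"deltas":{"type":"array"},"grip":{"type":"number"},"newtons":{"type":"number"}},"required":["deltas"]}

```bash
ls; mkdir -p pics
python3 - <<'E'
from rig import ctrl, eyes, order
import cv2
print(ctrl.sense())
for n in("side","top"):
    im=eyes.capture(n); cv2.imwrite(f"pics/{n}0.png",im); print(n,eyes.camera_params(n))
E
```

```text
pics
{'time_s': 0.0, 'joints': array([-1.41138696e+00,  3.13424368e-01,  1.49846134e+00,  1.88383034e-05,
        1.33097527e+00, -2.23417891e-01]), 'dq': array([0.00114122, 0.00034804, 0.00032858, 0.00094323, 0.00200112,
       0.00164148]), 'tau': array([-1.20932593e-03, -4.12266147e+01, -2.59745497e+01, -2.06455156e-04,
        4.16921495e-03, -9.66195614e-06]), 'eef_pos': array([ 196.05306542, -486.73974884,  230.73905566]), 'ee_rot': array([-6.33544033e-04,  9.81736507e-01,  1.90244655e-01,  2.94358815e-05]), 'force': array([-0.46794809,  0.0739519 ,  0.33906446]), 'wrist_torque': array([ 0.01571358,  0.01480239, -0.01202811]), 'grip_width': 1.0063909826361417}
side {'K': array([[406.20539433,   0.        , 253.33829618],
       [  0.        , 406.20539433, 187.65795433],
       [  0.        ,   0.        ,   1.        ]]), 'k1': -0.0955516890257811, 'camera_from_world': array([[ 9.99851267e-01,  9.85903713e-03,  1.41507548e-02,
        -5.53099335e+02],
       [ 1.68067607e-02, -7.41106150e-01, -6.71177478e-01,
         1.16937552e+02],
       [ 3.87004777e-03,  6.71315480e-01, -7.41161622e-01,
         1.06758266e+03],
       [ 0.00000000e+00,  0.00000000e+00,  0.00000000e+00,
         1.00000000e+00]])}
top {'K': array([[460.85601393,   0.        , 255.21747859],
       [  0.        , 460.85601393, 186.66832183],
       [  0.        ,   0.        ,   1.        ]]), 'k1': 0.06498799447958675, 'camera_from_world': array([[ 2.46745929e-02, -9.99528397e-01, -1.82797106e-02,
         2.14368856e+01],
       [-9.92686312e-01, -2.23359949e-02, -1.18638061e-01,
         5.82293963e+02],
       [ 1.18173816e-01,  2.10733643e-02, -9.92769290e-01,
         1.12233644e+03],
       [ 0.00000000e+00,  0.00000000e+00,  0.00000000e+00,
         1.00000000e+00]])}
```

View pics/side0.png

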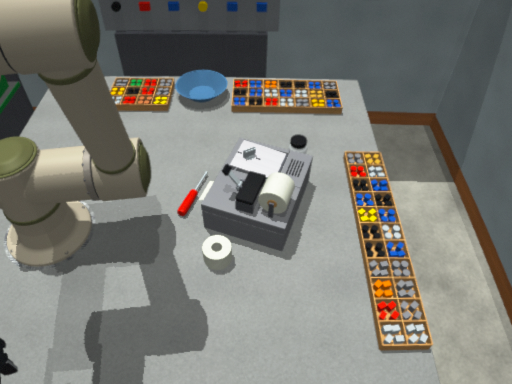

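View pics/top0.png

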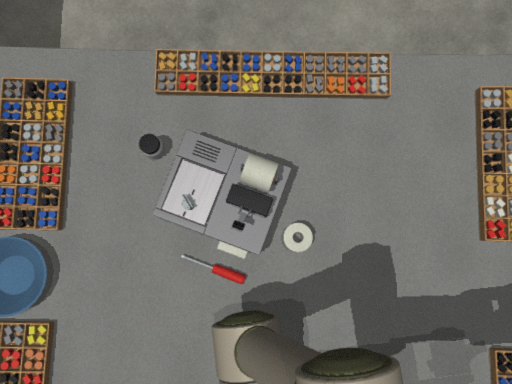

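The top view shows the printer turned, with its top face around (155–298, 130–252). The fastener is at about (188,202), the lever paddle at about (238,225) and the screwdriver at (182–245, 255–282). I'll zoom in on both views.

```bash
cat > h.py <<'E'
import numpy as np, cv2
from rig import eyes
P={n:eyes.camera_params(n) for n in("side","top")}
def proj(n,X):
    p=P[n];T=p["camera_from_world"];X=np.atleast_2d(X);c=X@T[:3,:3].T+T[:3,3]
    s=c[:,:2]/c[:,2:];r2=(s**2).sum(1,keepdims=True);s=s*(1+p["k1"]*r2)
    K=p["K"];return s*[K[0,0],K[1,1]]+[K[0,2],K[1,2]]
def ray(n,uv):
    p=P[n];K=p["K"];k=p["k1"]
    d=cv2.undistortPoints(np.array([[uv]],float),K,np.array([k,0,0,0.])).ravel()
    T=p["camera_from_world"];R=T[:3,:3];return -R.T@T[:3,3],R.T@np.array([d[0],d[1],1])
def onz(n,uv,z):
    o,d=ray(n,uv);return o+d*(z-o[2])/d[2]
def tri(a,b):
    o1,d1=ray("side",a);o2,d2=ray("top",b);d1/=np.linalg.norm(d1);d2/=np.linalg.norm(d2)
    M=np.stack([d1,-d2],1);t=np.linalg.lstsq(M,o2-o1,rcond=None)[0]
    p,q=o1+t[0]*d1,o2+t[1]*d2;return (p+q)/2,np.linalg.norm(p-q)
def zoom(n,im,x0,y0,w,h,f,name):
    c=cv2.resize(im[y0:y0+h,x0:x0+w],None,fx=f,fy=f,interpolation=cv2.INTER_CUBIC);cv2.imwrite(name,c)
E
python3 - <<'E'
from h import *
zoom("top",cv2.imread("pics/top0.png"),145,120,160,120,5,"pics/topz.png")
zoom("top",cv2.imread("pics/top0.png"),145,170,160,120,5,"pics/topz2.png")
zoom("s",cv2.imread("pics/side0.png"),195,130,130,120,5,"pics/sidez.png")
E
```

```text
(no output)
```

View pics/topz.png

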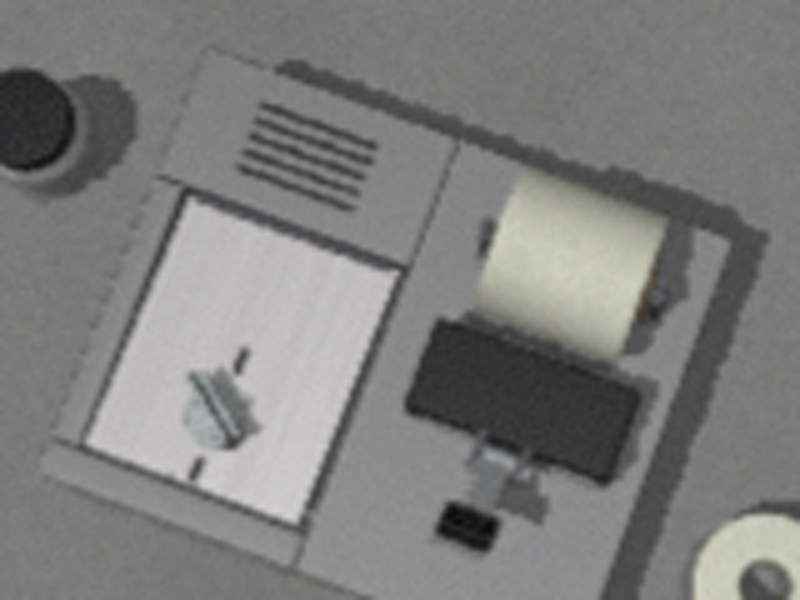

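View pics/topz2.png

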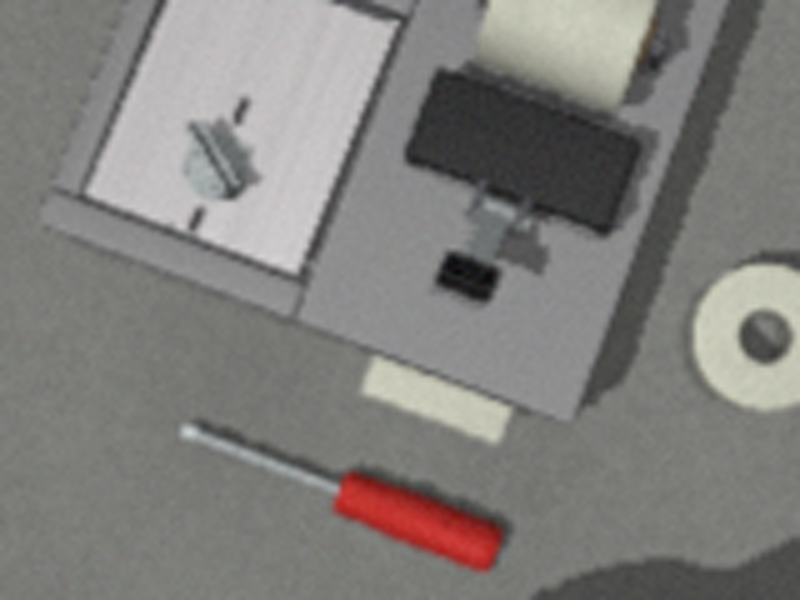

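View pics/sidez.png

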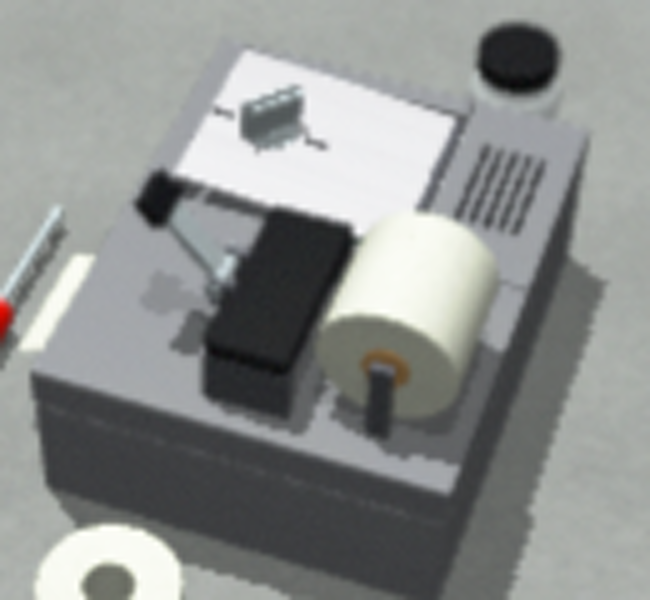

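```bash
cat > pose.py <<'E'
from h import *
from scipy.optimize import least_squares
z=lambda x,y,x0=145,y0=120:np.array([x/5+x0,y/5+y0])-0.4
c={(110,135):z(210,48),(110,-135):z(732,238),(-110,135):z(45,470),(-110,-135):z(575,418,145,170)}
zs=lambda x,y:np.array([x/5+195,y/5+130])-0.4
cs={(-110,-135):zs(33,375),(110,-135):zs(450,490),(110,135):zs(590,130)}
def f(p,r=None):
    R=np.array([[np.cos(p[2]),-np.sin(p[2])],[np.sin(p[2]),np.cos(p[2])]]);o=[]
    for n,d in(("top",c),("side",cs)):
        for k,v in d.items():
            o.append(proj(n,np.r_[R@k+p[:2],100])[0]-v)
    return np.ravel(o)
s=least_squares(f,[500,0,-.3]);p=s.x
def w(x):
    C,S=np.cos(p[2]),np.sin(p[2]);return np.array([C*x[0]-S*x[1]+p[0],S*x[0]+C*x[1]+p[1],x[2]])
E
python3 - <<'E'
from pose import *
print(p,f(p).reshape(-1,2).round(1))
# slot ends top
a,b=onz("top",z(195,372),132),onz("top",z(238,442),132)
for A,B,n in((a,b,"top"),(onz("side",zs(245,112),132),onz("side",zs(300,92),132),"side")):
    d=A-B; g=np.arctan2(d[1],d[0])-p[2]; print(n,"slot ang rel printer x",g, "mid",(A+B)/2,"len",np.linalg.norm(d))
for n,A,B in(("top",z(242,360),z(195,470)),("side",zs(222,112),zs(320,145))):
    A,B=onz(n,A,107),onz(n,B,107);d=A-B;print("notch",np.arctan2(d[1],d[0])-p[2],(A+B)/2)
C=0.09
def open_(x,dz):
    dx=x-40; return np.array([40+dx*np.cos(C)+dz*np.sin(C),62.5,100-dx*np.sin(C)+dz*np.cos(C)])
print("fast open",w(open_(-55,14)),"shut",w([-55,62.5,114]),"front",w(open_(-82,0)))
print("proj top",proj("top",w(open_(-55,24))),proj("side",w(open_(-55,24))))
print("lever down",w([-82,-70,140]))
t=.9;L=52;up=[-30-52*np.cos(t)+4*0,-70,136+52*np.sin(t)]
print("lever pivot",w([-30,-70,136]),"up tip",w(up),proj("top",w(up)),proj("side",w(up)))
print("seen tip",tri(zs(158,197),z(468,526)))
E
```

```text
[ 5.65308004e+02  1.11745757e+02 -3.27398564e-01] [[-0.8 -1.5]
 [ 0.6 -1.5]
 [-1.5  0. ]
 [ 0.2  0.3]
 [-1.7  0.2]
 [-0.1  1.6]
 [-1.   0. ]]
top slot ang rel printer x 0.9138536234869464 mid [533.53478734 186.65151701 132.        ] len 38.10725562869164
side slot ang rel printer x -2.2986328686843955 mid [538.06983359 187.95300796 132.        ] len 33.88364007460682
notch -0.0358102029380854 [531.94730173 189.68003305 107.        ]
notch 3.036484873940237 [537.02374685 193.66310499 107.        ]
fast open [534.88382032 188.08454748 122.48180044] shut [533.32829179 188.61283733 114.        ] front [508.23001333 197.13673482 110.965183  ]
proj top [[187.40416638 200.00230183]] [[248.26539162 149.89309674]]
lever down [465.15300986  71.83363998 140.        ]
lever pivot [514.39088003  55.11143495 136.        ] up tip [483.78412912  65.50612429 176.7329993 ] [[239.01468499 223.18015697]] [[225.96691231 170.26260829]]
seen tip (array([482.23108515,  67.34271966, 178.86210788]), np.float64(4.19778605889899))
```

```bash
cat > go.py <<'E'
from pose import *
from rig import ctrl
from scipy.spatial.transform import Rotation as Ro
def st():
    s=ctrl.sense();q=s["ee_rot"];return s,Ro.from_quat([q[1],q[2],q[3],q[0]])
def tgt(pos,xang,tilt=0):
    """pointing down, tool x at world angle xang; pitch tilt about tool y"""
    R0=Ro.from_euler('z',xang)*Ro.from_euler('x',np.pi)
    R=R0*Ro.from_euler('y',tilt)
    s,R1=st();rv=(R1.inv()*R).as_rotvec(degrees=True)
    print("t",s["time_s"],"pos",s["eef_pos"].round(1),"F",s["force"].round(1),"grip",round(s["grip_width"],3))
    print("turn deg",rv.round(2),"shift cm before turn",(R1.inv().apply(np.array(pos)-s["eef_pos"])/10).round(2),"after",(R.inv().apply(np.array(pos)-s["eef_pos"])/10).round(2))
E
python3 - <<'E'
from go import *
for sl in(slice(0,8),slice(8,14)):
    print(least_squares(lambda q:f(q)[sl],p).x)
tgt(w([-71,-70,215]),p[2]-.01)
for x in([-71,-70,215],[-71,-70,185],[-80,-70,140]):print(w(x).round(1))
E
```

```text
[ 5.63802833e+02  1.10827400e+02 -3.29828654e-01]
[ 5.67767808e+02  1.14192649e+02 -3.29490148e-01]
t 0.1 pos [ 196.  -486.8  230.8] F [-0.1 -0.7  0.2] grip 1.001
turn deg [-7.000e-02  1.000e-02  4.127e+01] shift cm before turn [ 46.66 -41.05   1.64] after [  8.   -61.63   1.58]
[475.6  68.3 215. ]
[475.6  68.3 185. ]
[467.   71.2 140. ]
```

Request:
move_arm:
  deltas:
    - [0,0,0,0,0,8.26]
    - [0,0,0,0,0,8.26]
    - [0,0,0,0,0,8.26]
    - [0,0,0,0,0,8.26]
    - [0,0,0,0,0,8.26]
    - [0.5,-4,0,0,0,0]
    - [0.5,-4,0,0,0,0]
    - [0.5,-4,0,0,0,0]
    - [0.5,-4,0,0,0,0]
    - [0.5,-4,0,0,0,0]
  grip: 0

```text
time_s: 1.1
eef_pos: [286.3, -305.0, 231.1]
ee_rot: [-0.0, 0.986, -0.168, -0.0]
force: [0.6, -0.2, 0.2]
grip_width: -0.001
```

Request:
move_arm:
  deltas:
    - [0.5,-4,0,0,0,0]
    - [0.5,-4,0,0,0,0]
    - [0.5,-4,0,0,0,0]
    - [0.5,-4,0,0,0,0]
    - [0.5,-4,0,0,0,0]
    - [0.5,-4,0,0,0,0]
    - [0.5,-4,0,0,0,0]
    - [0.5,-4,0,0,0,0]
    - [0.5,-4,0,0,0,0]
    - [0.5,-4,0,0,0,0]

```text
time_s: 2.1
eef_pos: [466.2, 55.9, 231.1]
ee_rot: [0.0, 0.986, -0.168, -0.0]
force: [0.4, -0.9, -0.0]
grip_width: 0.003
```

Run:
```python
from go import *
tgt(w([-71,-70,215]),-.33)
```

```text
t 2.1 pos [466.2  55.9 231.1] F [ 0.4 -0.9 -0. ] grip 0.003
turn deg [ 0.01  0.02 -0.45] shift cm before turn [ 0.48 -1.48  1.61] after [ 0.49 -1.48  1.61]
```

Request:
move_arm:
  deltas:
    - [0.5,-1.5,0,0,0,0]
    - [0,0,1.6,0,0,0]
    - [0,0,1.5,0,0,0]
    - [0,0,1.0,0,0,0]
    - [-0.1,0,0.8,0,0,0]
    - [-0.2,0,0.8,0,0,0]
    - [-0.2,0,0.8,0,0,0]
    - [-0.2,0,0.8,0,0,0]
    - [-0.2,0,0.7,0,0,0]
    - [0,0,0,0,0,0]

```text
time_s: 3.1
eef_pos: [466.5, 69.6, 150.4]
ee_rot: [0.0, 0.986, -0.168, -0.001]
force: [-0.6, 0.4, 0.3]
grip_width: 0.005
```

Run:
```python
from go import *
tgt(w([-80,-70,139]),-.33)
im=eyes.capture("side");zoom("s",im,195,110,130,120,5,"pics/s1.png")
```

```text
t 3.1 pos [466.5  69.6 150.4] F [-0.6  0.4  0.3] grip 0.005
turn deg [ 0.02  0.08 -0.47] shift cm before turn [-0.   -0.17  1.14] after [-0.   -0.16  1.14]
```

View pics/s1.png

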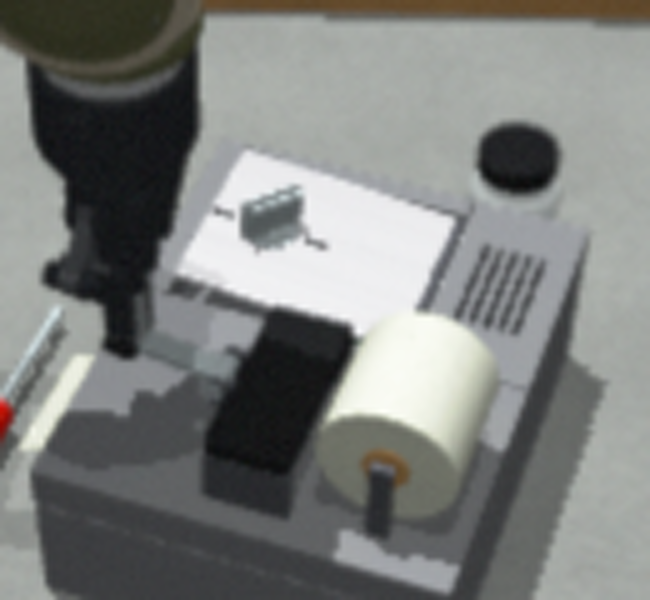

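The side view shows the gripper tip on the paddle at zoom (120,345), and the steel lever is nearly level. I'll press the rest of the way to the stop.

Request:
move_arm:
  deltas:
    - [0,-0.1,0.3,0,0,0]
    - [0,0,0.3,0,0,0]
    - [0,0,0.3,0,0,0]
    - [0,0,0.2,0,0,0]
    - [0,0,0.2,0,0,0]
    - [0,0,0,0,0,0]
    - [0,0,0,0,0,0]
    - [0,0,0,0,0,0]
    - [0,0,0,0,0,0]
    - [0,0,0,0,0,0]

```text
time_s: 4.15
eef_pos: [467.3, 70.7, 139.8]
ee_rot: [-0.0, 0.986, -0.168, 0.0]
force: [-8.6, 0.7, 18.5]
grip_width: -0.0
```

Request:
move_arm:
  deltas:
    - [0,0,-2,0,0,0]
    - [0,0,-3,0,0,0]
    - [0,0,-4,0,0,0]
    - [-3,0,-2,0,0,0]
    - [-4,0,0,0,0,0]
    - [-4,0,0,0,0,0]
    - [-4,0,0,0,0,0]
    - [0,0,0,0,0,0]
    - [0,0,0,0,0,0]
    - [0,0,0,0,0,0]
  grip: 4

```text
time_s: 5.15
eef_pos: [326.6, 120.1, 248.3]
ee_rot: [0.0, 0.986, -0.168, 0.0]
force: [-0.1, -0.3, 0.2]
grip_width: 0.471
```

Run:
```python
from go import *
print(tri(zs(272.5,102),z(216.5,407)), tri(zs(271,128),z(218.5,415)))
im=eyes.capture("side");zoom("s",im,195,130,130,100,6,"pics/s2.png")
im=eyes.capture("top");zoom("s",im,165,170,110,80,7,"pics/t2.png")
```

```text
(array([535.73988415, 186.8170643 , 132.55288054]), np.float64(4.573133618599293)) (array([534.43402208, 189.44465257, 110.69394583]), np.float64(5.741044039470496))
```

View pics/s2.png

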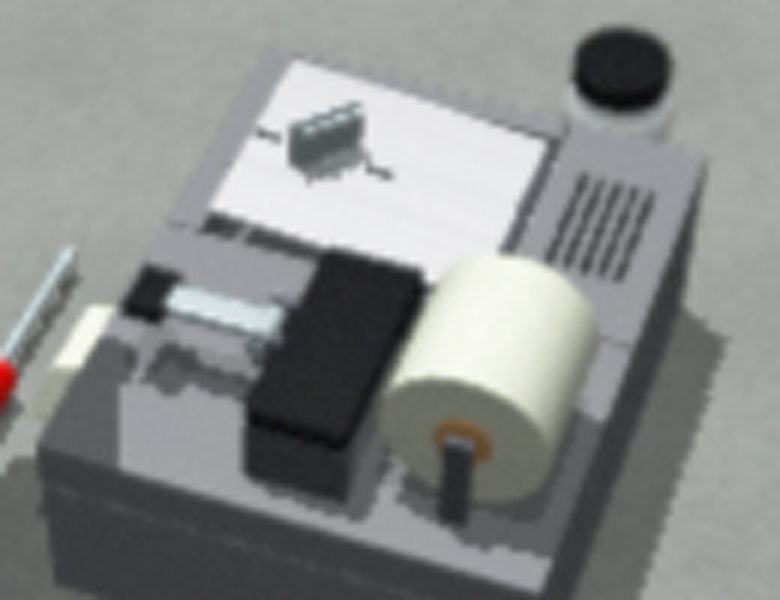

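View pics/t2.png

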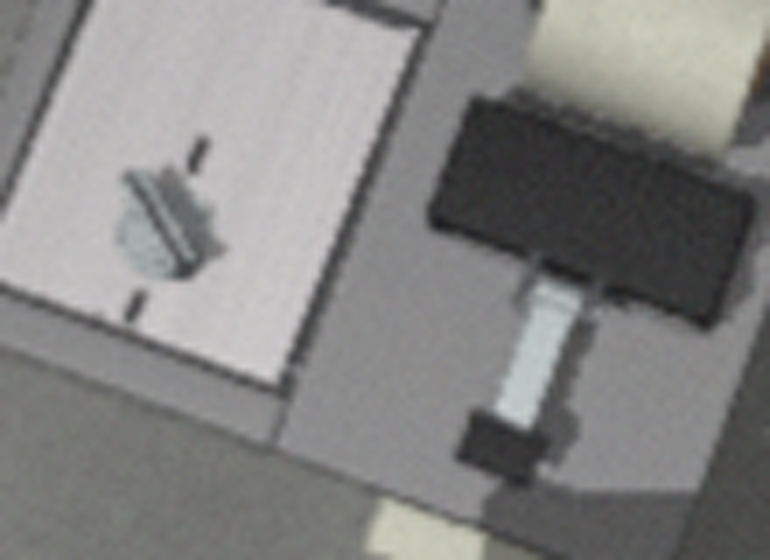

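```bash
cat >> go.py <<'E'
p[2]=-.335
def pan(slot,th,dz,extra=0):
    """TCP pose on fastener axis dz above panel at panel angle th, tool x at slot ccw from panel x"""
    dx=-95.;C,S=np.cos(th),np.sin(th)
    pos=w([40+dx*C+dz*S,62.5,100-dx*S+dz*C])
    R=Ro.from_euler('z',p[2])*Ro.from_euler('y',th)*Ro.from_euler('z',slot)*Ro.from_euler('x',np.pi)
    s,R1=st();rv=(R1.inv()*R).as_rotvec(degrees=True)
    print("t",s["time_s"],"pos",s["eef_pos"].round(1),"F",s["force"].round(1),"M",s["wrist_torque"].round(2),"grip",round(s["grip_width"],3),"j",s["joints"].round(2))
    print("target",pos.round(1),"turn deg",rv.round(2),"before",(R1.inv().apply(pos-s["eef_pos"])/10).round(2),"after",(R.inv().apply(pos-s["eef_pos"])/10).round(2))
    X=R1.apply([[1,0,0],[0,0,1]]);C0=Ro.from_euler('z',-p[2]).apply(X);print("tool x,z in printer",C0.round(3).tolist())
E
python3 - <<'E'
from go import *
pan(.885,.09,60); pan(.885,.09,6)
E
```

```text
t 5.25 pos [326.5 120.  248.1] F [ 0.3 -0.9 -0.2] M [-0.06  0.02  0.04] grip 0.47 j [ 0.01 -0.11  1.93 -0.    1.33  1.92]
target [539.4 187.  168.3] turn deg [  2.28  -4.8  -50.89] before [ 17.85 -13.39   7.98] after [22.05  5.92  6.34]
tool x,z in printer [[1.0, -0.004, -0.0], [-0.0, -0.0, -1.0]]
t 5.25 pos [326.5 120.  248.1] F [ 0.3 -0.9 -0.2] M [-0.06  0.02  0.04] grip 0.47 j [ 0.01 -0.11  1.93 -0.    1.33  1.92]
target [534.8 188.6 114.5] turn deg [  2.28  -4.8  -50.89] before [ 17.37 -13.39  13.35] after [22.05  5.92 11.74]
tool x,z in printer [[1.0, -0.004, -0.0], [-0.0, -0.0, -1.0]]
```

Request:
move_arm:
  deltas:
    - [0,0,0,0.38,-0.8,-8.48]
    - [0,0,0,0.38,-0.8,-8.48]
    - [0,0,0,0.38,-0.8,-8.48]
    - [0,0,0,0.38,-0.8,-8.48]
    - [0,0,0,0.38,-0.8,-8.48]
    - [0,0,0,0.38,-0.8,-8.48]
    - [4.4,1.2,0.4,0,0,0]
    - [4.4,1.2,0.4,0,0,0]
    - [4.4,1.2,0.4,0,0,0]
    - [4.4,1.2,0.4,0,0,0]

```text
time_s: 6.25
eef_pos: [501.2, 172.5, 217.9]
ee_rot: [-0.026, 0.961, 0.271, -0.037]
force: [1.2, -0.6, 1.7]
grip_width: 0.47
```

Request:
move_arm:
  deltas:
    - [4.4,1.1,0.4,0,0,0]
    - [0,0,1,0,0,0]
    - [0,0,2,0,0,0]
    - [0,0,1,0,0,0]
    - [0,0,0,0,0,0]
    - [0,0,0,0,0,0]
    - [0,0,0,0,0,0]
    - [0,0,0,0,0,0]
    - [0,0,0,0,0,0]
    - [0,0,0,0,0,0]

```text
time_s: 7.25
eef_pos: [538.5, 187.2, 172.2]
ee_rot: [-0.026, 0.961, 0.272, -0.036]
force: [-0.5, 0.6, -0.1]
grip_width: 0.465
```

Run:
```python
from go import *
pan(.885,.09,6)
im=eyes.capture("side");zoom("s",im,195,100,130,120,5,"pics/s3.png")
```

```text
t 7.25 pos [538.5 187.2 172.2] F [-0.5  0.6 -0.1] M [-0.02 -0.04  0.05] grip 0.465 j [0.11 0.5  1.38 0.04 1.34 1.12]
target [534.8 188.6 114.5] turn deg [ 0.02 -0.04  0.04] before [0.08 0.09 5.78] after [0.09 0.09 5.78]
tool x,z in printer [[0.63, 0.774, -0.056], [-0.089, 0.0, -0.996]]
```

View pics/s3.png

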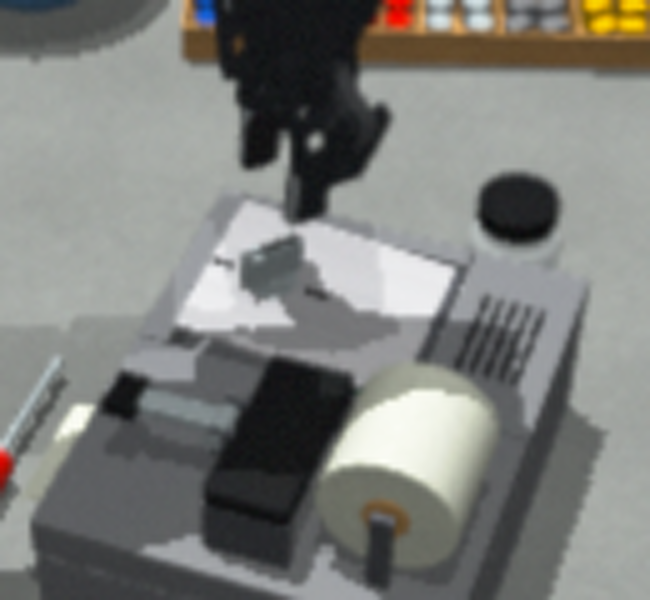

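The fingers straddle the line of the wing, with their tips above (270,180–215) and the wing at (270,265). I'll go down and grip.

Request:
move_arm:
  deltas:
    - [0.1,0.1,1.5,0,0,0]
    - [0,0,1.5,0,0,0]
    - [0,0,1.0,0,0,0]
    - [0,0,1.0,0,0,0]
    - [0,0,0.7,0,0,0]
    - [0,0,0,0,0,0]
    - [0,0,0,0,0,0]
    - [0,0,0,0,0,0]
    - [0,0,0,0,0,0]
    - [0,0,0,0,0,0]

```text
time_s: 8.3
eef_pos: [535.1, 188.5, 115.4]
ee_rot: [-0.026, 0.961, 0.272, -0.036]
force: [-0.7, 0.6, 0.3]
grip_width: 0.471
```

Run:
```python
from go import *
pan(.885,.09,6)
im=eyes.capture("side");zoom("s",im,195,100,130,120,5,"pics/s4.png")
```

```text
t 8.3 pos [535.1 188.5 115.4] F [-0.7  0.6  0.3] M [ 0.02 -0.06  0.01] grip 0.471 j [0.11 0.55 1.46 0.04 1.21 1.12]
target [534.8 188.6 114.5] turn deg [ 0.02 -0.05  0.04] before [-0.02 -0.01  0.09] after [-0.02 -0.01  0.09]
tool x,z in printer [[0.63, 0.774, -0.056], [-0.089, 0.0, -0.996]]
```

View pics/s4.png

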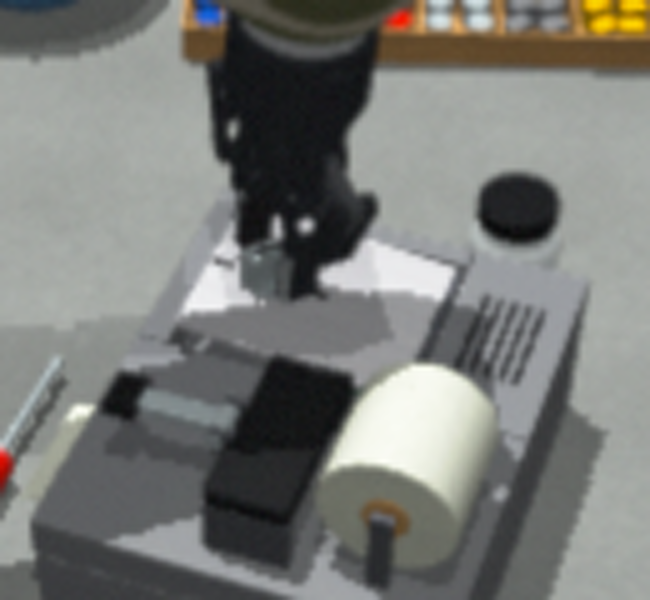

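The wing at (265,268) is between the fingers and nothing is touching. Closing.

Request:
move_arm:
  deltas:
    - [0,0,0,0,0,0]
    - [0,0,0,0,0,0]
    - [0,0,0,0,0,0]
    - [0,0,0,0,0,0]
    - [0,0,0,0,0,0]
    - [0,0,0,0,0,0]
    - [0,0,0,0,0,0]
    - [0,0,0,0,0,0]
    - [0,0,0,0,0,0]
    - [0,0,0,0,0,0]
  grip: 0
  newtons: 40

```text
time_s: 9.35
eef_pos: [534.5, 189.5, 115.4]
ee_rot: [-0.027, 0.961, 0.272, -0.037]
force: [-2.5, 4.7, 3.3]
grip_width: 0.1
```

Run:
```python
from go import *
pan(0,.09,6)
```

```text
t 9.35 pos [534.5 189.5 115.4] F [-2.5  4.7  3.3] M [ 0.68  0.44 -0.03] grip 0.1 j [0.12 0.55 1.46 0.04 1.21 1.12]
target [534.8 188.6 114.5] turn deg [-1.000e-01  2.000e-02  5.076e+01] before [-0.02  0.1   0.08] after [0.07 0.08 0.08]
tool x,z in printer [[0.63, 0.775, -0.057], [-0.091, 0.001, -0.996]]
```

Request:
move_arm:
  deltas:
    - [0,-0.1,0,0,0,0]
    - [0,0,0,0,0,6.35]
    - [0,0,0,0,0,6.35]
    - [0,0,0,0,0,6.35]
    - [0,0,0,0,0,6.35]
    - [0,0,0,0,0,6.35]
    - [0,0,0,0,0,6.35]
    - [0,0,0,0,0,6.35]
    - [0,0,0,0,0,6.35]
    - [0,0,0,0,0,0]

```text
time_s: 10.35
eef_pos: [534.4, 189.2, 115.3]
ee_rot: [-0.007, 0.985, -0.168, -0.044]
force: [-1.5, -0.5, 2.1]
grip_width: 0.104
```

Run:
```python
from go import *
pan(0,.09,6);pan(0,0.0,6)
im=eyes.capture("side");zoom("s",im,195,100,130,120,5,"pics/s5.png")
im=eyes.capture("top");zoom("s",im,145,120,160,120,5,"pics/t5.png")
```

```text
t 10.35 pos [534.4 189.2 115.3] F [-1.5 -0.5  2.1] M [-0.3   0.24 -0.01] grip 0.104 j [0.12 0.55 1.46 0.04 1.21 2.01]
target [534.8 188.6 114.5] turn deg [ 0.02 -0.02 -0.12] before [0.06 0.05 0.07] after [0.06 0.05 0.07]
tool x,z in printer [[0.996, -0.002, -0.09], [-0.09, -0.0, -0.996]]
t 10.35 pos [534.4 189.2 115.3] F [-1.5 -0.5  2.1] M [-0.3   0.24 -0.01] grip 0.104 j [0.12 0.55 1.46 0.04 1.21 2.01]
target [533.9 188.9 106. ] turn deg [ 0.02  5.14 -0.11] before [0.05 0.04 0.93] after [-0.04  0.05  0.93]
tool x,z in printer [[0.996, -0.002, -0.09], [-0.09, -0.0, -0.996]]
```

View pics/s5.png

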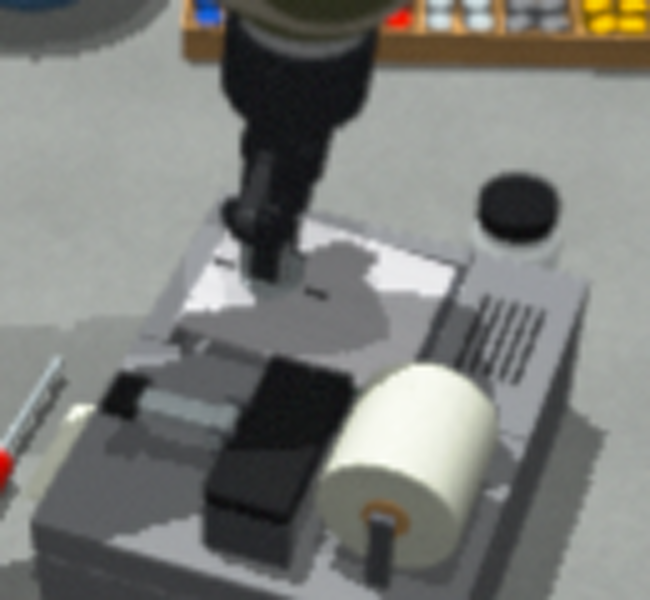

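View pics/t5.png

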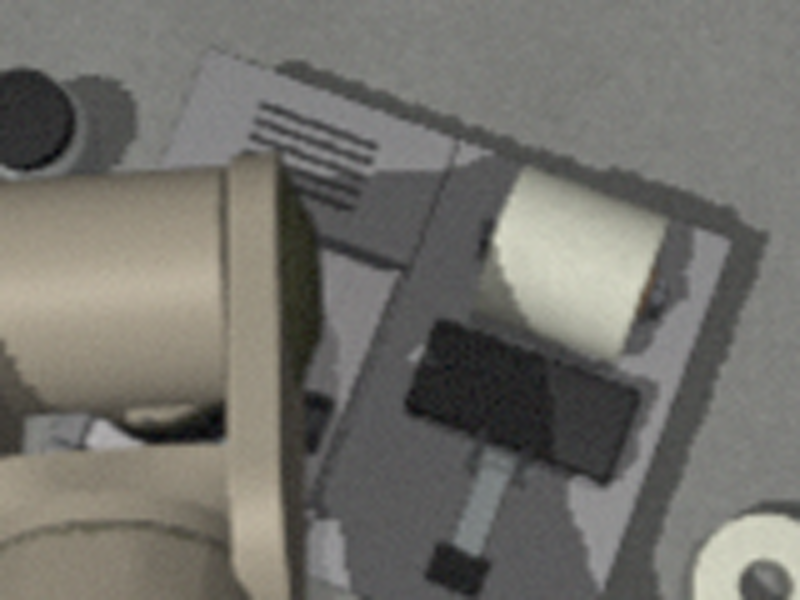

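The fingers, and the wing with them, now line up with the notches at (222,262) and (318,294). The wrist torque is near zero and the lever is still down. Next I'll press the panel shut, tilting the tool with it.

Request:
move_arm:
  deltas:
    - [0,0,0.1,0,0.52,0]
    - [0,0,0.1,0,0.52,0]
    - [0,0,0.1,0,0.52,0]
    - [0,0,0.1,0,0.52,0]
    - [0,0,0.1,0,0.52,0]
    - [0,0,0.1,0,0.52,0]
    - [0,0,0.1,0,0.52,0]
    - [0,0,0.1,0,0.52,0]
    - [0,0,0.1,0,0.52,0]
    - [0,0,0.1,0,0.48,0]

```text
time_s: 11.45
eef_pos: [533.6, 189.6, 106.4]
ee_rot: [0.0, 0.986, -0.167, 0.0]
force: [-11.3, -2.9, 20.8]
grip_width: 0.105
```

Run:
```python
from go import *
pan(0,0.0,6)
im=eyes.capture("side");zoom("s",im,195,100,130,120,5,"pics/s6.png")
```

```text
t 11.45 pos [533.6 189.6 106.4] F [-11.3  -2.9  20.8] M [-0.67  1.92  0.04] grip 0.105 j [ 0.13  0.53  1.53 -0.    1.09  2.04]
target [533.9 188.9 106. ] turn deg [ 0.02 -0.05  0.  ] before [0.05 0.06 0.04] after [0.05 0.06 0.04]
tool x,z in printer [[1.0, 0.0, 0.001], [0.001, -0.0, -1.0]]
```

View pics/s6.png

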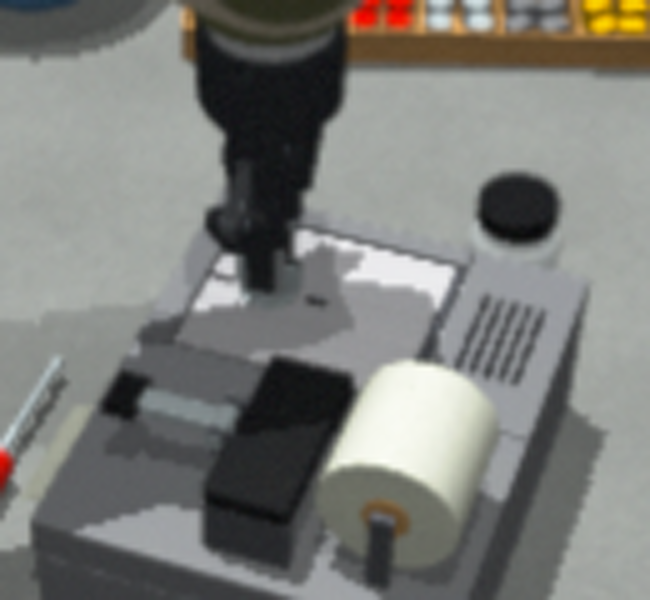

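Run:
```python
from go import *
a=cv2.imread("pics/s5.png");b=cv2.imread("pics/s6.png")
c=np.hstack([x[210:380,140:360] for x in(a,b)]);c=cv2.resize(c,None,fx=1.8,fy=1.8,interpolation=cv2.INTER_CUBIC)
cv2.imwrite("pics/cmp.png",np.clip(c*1.6,0,255))
for th in(.09,0.):
    for x in((-82,62.5),(-90,9),(-90,116),(-37,62.5)):
        d=x[0]-40;X=w([40+d*np.cos(th),x[1],100-d*np.sin(th)]);print(th,x,((proj("side",X)[0]-[195,100])*5+2).round(0))
```

```text
0.09 (-82, 62.5) [220. 267.]
0.09 (-90, 9) [170. 327.]
0.09 (-90, 116) [241. 203.]
0.09 (-37, 62.5) [296. 292.]
0.0 (-82, 62.5) [219. 282.]
0.0 (-90, 9) [170. 342.]
0.0 (-90, 116) [240. 218.]
0.0 (-37, 62.5) [295. 301.][ WARN:0@0.665] global loadsave.cpp:1063 imwrite_ Unsupported depth image for selected encoder is fallbacked to CV_8U.
```

View pics/cmp.png

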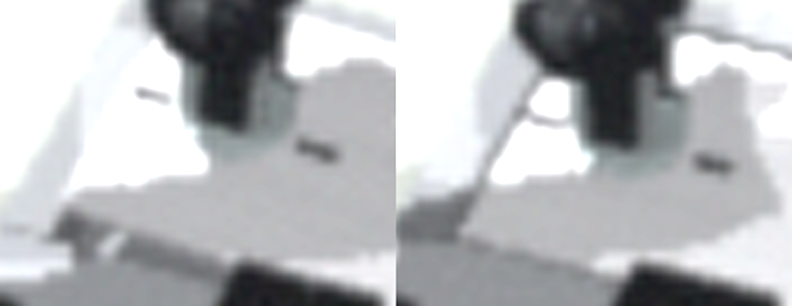

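The front corner of the panel moved down by about 17 zoomed px (about 15 expected for full closing), and the gap at its edge is gone. I'll hold to check that it's steady.

Request:
move_arm:
  deltas:
    - [0,0,0.05,0,0,0]
    - [0,0,0,0,0,0]
    - [0,0,0,0,0,0]
    - [0,0,0,0,0,0]
    - [0,0,0,0,0,0]
    - [0,0,0,0,0,0]
    - [0,0,0,0,0,0]
    - [0,0,0,0,0,0]
    - [0,0,0,0,0,0]
    - [0,0,0,0,0,0]

```text
time_s: 12.5
eef_pos: [533.6, 189.6, 106.4]
ee_rot: [0.0, 0.986, -0.167, 0.0]
force: [-10.6, -4.0, 20.2]
grip_width: 0.101
```

Run:
```python
from go import *
pan(0,0.0,6)
from rig import order
s=ctrl.sense()
if 8<s["force"][2]<60: print(order.finish_job())
```

```text
t 12.5 pos [533.6 189.6 106.4] F [-10.6  -4.   20.2] M [-0.76  1.89  0.06] grip 0.101 j [ 0.13  0.53  1.53 -0.    1.09  2.04]
target [533.9 188.9 106. ] turn deg [ 0.01 -0.05  0.01] before [0.05 0.06 0.04] after [0.05 0.06 0.04]
tool x,z in printer [[1.0, 0.0, 0.001], [0.001, -0.0, -1.0]]
the job is handed in; nothing more can be done
None
```

I closed up the label printer and handed the job in at about 12.5 s, with the gripper still holding the panel pressed. The job reports no verdict, so the result rests on my own checks.

- **Lever:** I pushed it down to its stop, where the push reached about 18 N. It showed level in both views straight after, and still looked level in the last side view.
- **Fastener:** I gripped the wing and turned it clockwise about 51°, not a full quarter turn, because both cameras showed it already about 39° round at the start. The fingers ended within 0.01 rad of the printer's x axis, as fitted from the images. The two views disagreed slightly on the notch direction, by 0.04 and 0.10 rad. The slot was hidden under the fingers at the end, so I took its angle from the finger direction.
- **Panel:** I pressed it shut, tilting the tool with it. The tool came down 8.9 mm, against 8.5 mm expected, and the front corner dropped as far as full closing predicts. The push held at about 20 N.
- **Forces:** About 11 N of sideways force remained at the wrist, well below the limit.
- **Bystanders:** The arm's path kept clear of the jar, spare roll and screwdriver. The jar looked unmoved in the last side view, which did not cover the spare roll or all of the screwdriver.

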